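# Line the sockets up by size on the socket rail

### The arm

A 6-joint arm with a two-finger parallel gripper is mounted at the origin on the work surface; the furniture and walls round the work are solid. World frame = base frame: x ahead of the robot, y to its left, z up, the work surface at z = 0. Lengths are in m, angles in rad, forces in N, time in s.
With the tool pointing down it reaches from about 0.325 to 0.775 m from the base axis. Payload 5.5 kg.
Tool frame: the origin (TCP) lies between the finger pads; the fingertips stand 8 mm ahead of it and the grasp point (between the pads) lies 11 mm behind it (tcp_to_tips is the distance from the TCP to the fingertips, in m); z points along the fingers, y is the line along which they close (so a half turn about z gives the same grasp; the last joint's range is limited). The gripper opens to 88 mm and grips with 3 to 60 N. Pads are 20 mm wide; open, the fingers measure 115 mm over their backs; the gripper's body (75 mm by 178 mm) begins 61 mm behind the grasp point.
Start: joints at [-1.362, 0.091, 1.231, -0, 1.82, -0.057], TCP at [0.158, -0.579, 0.231] pointing down, gripper open.
Joint ranges: [-2.87, 2.87], [-0.86, 2.18], [0.17, 2.46], [-1.51, 4.65], [0.06, 2.69], [-2.65, 2.65]. Speed limits (rad/s): [2.57, 2.57, 3.01, 3.14, 3.14, 3.14].

### API

Orientations are given as a unit quaternion [w, x, y, z].
In Python, from bench import * gives the robot as it stands. Calls block until the motion is done:
- move_to(position, orientation): joint-space move of the TCP to a pose.
- move_l(position, speed=0.15, orientation=None): straight line of the TCP; orientation=None keeps the orientation; speed is the mean speed in m/s.
- movej(angles): joint-space move.
- gripper_open() and close(): open the fingers fully, or close them until they stop; the grip force is fixed at half the most.
- hold(seconds).
- inverse_kinematics(position, orientation): joint angles nearest the present ones, or None.
- state(): the state.
- get_image(name): name is "side" or "top"; returns a dict with "frame" (480x640x3 uint8, blue, green, red), "depth" (480x640 float32, m along the optical axis (not along the pixel's ray), 0 where there is no reading), "camera_matrix" (3x3 intrinsics, pixels), "k1" (the pictures are not rectified: a ray, as slopes to the right and down, at radius r is drawn at 1 + k1 r^2 times it, then the intrinsics apply), "view" (4x4, takes a point from world to camera coordinates). Camera axes: x right, y up, looking along -z (the intrinsics and any distortion apply to the point x, -y, -z); pixel columns grow to the right and rows downward; lengths in m; the calibration is good to about 2 mm. A picture is of the moment at which its call begins.
A pose or a line that the arm cannot do raises IKError and nothing moves.
- job_done(): hands the job in; it is judged then, once.
The state is a dict: "time": time; "joint_pos": joint angles; "dq": joint speeds; "joint_torque": joint torques, N m; "ee_pos": TCP position; "ee_rot": TCP orientation; "ft_force": force on the tool from outside, world axes, zero at the start; "moment": the same for the moment, N m; "finger_gap": finger opening in m; "finger_force": force on a finger pad.
Only numpy, scipy, OpenCV 4.12 (cv2) and the standard library are available. Lean on these libraries where they do the work, as an engineer would, in place of code of your own. Each camera call takes 0.05 s, during which the arm holds its last target. There are 200 camera calls.

### The job

Put the four loose wrench sockets back on the blue socket rail, each standing upright, mouth up, in the middle of its own ring, in order of size: the smallest on the ring beside the red end cap, growing to the largest beside the grey cap. Leave the yellowish bolt, the steel block and the roll of tape where they are.

Things in the scene. Friction and masses are not known exactly. Their poses are not given: they have to be found in the camera images.
- socket_24: the smallest of the four bright steel wrench sockets: a round upright socket, 24 mm in diameter, 48 mm tall, about 80 g, standing with its open hexagon mouth up. Origin: centre of its underside; z up along its axis.
- socket_30: the second smallest of the four bright steel wrench sockets: a round upright socket, 30 mm in diameter, 54 mm tall, about 120 g, standing with its open hexagon mouth up. Origin: centre of its underside; z up along its axis.
- socket_37: the second largest of the four bright steel wrench sockets: a round upright socket, 37 mm in diameter, 60 mm tall, about 180 g, standing with its open hexagon mouth up. Origin: centre of its underside; z up along its axis.
- socket_45: the largest of the four bright steel wrench sockets: a round upright socket, 45 mm in diameter, 66 mm tall, about 260 g, standing with its open hexagon mouth up. Origin: centre of its underside; z up along its axis.
- rail: the socket rail: a blue painted flat strip, fixed to the bench, 68 mm wide (its x) and 316 mm long (its y). Origin: middle of its underside at bench level; z up. Its top is 8 mm above the bench, with 3 mm high lips along both long edges. Four black discs with white rings (52 mm across) are painted on it in a row along its y axis, with centres at x = 0, y = -93, -31, +31 and +93 mm in its frame. A red end cap sits on one end and a grey one on the other.
- red_cap: the red end cap of the rail, 56 x 26 mm and 14 mm high, fixed on the rail at either its y = +141 or its y = -141 mm end (this differs from start to start; a grey cap is at the other end). It marks the end where the row begins. Origin: centre of its underside, on the rail's top.
- brass_bolt: bystander: yellowish hexagon-headed bolt lying on its side, 22 x 66 x 19 mm high. Origin: centre of its underside.
- steel_block: bystander: small ground steel block, 38 x 55 x 22 mm high. Origin: centre of its underside.
- tape_roll: bystander: black roll of tape lying flat, 62 mm across, 19 mm high. Origin: centre of its underside.
Things that resemble listed ones, but are neither listed nor needed, are in the scene too. Leave any orange or purple look-alike of the socket_30 alone.

How it is judged:
At the end, for the whole second after the job is handed in: Counted from the red end cap, the four rings carry the 24, 30, 37 and 45 mm sockets in that order; each stands upright (within 0.1 rad) on the rail's top, its axis within 12 mm of the ring's centre along the rail and across it, let go and at rest (((y of red_cap in the frame of rail above 0 m and y of socket_24 in the frame of rail between 0.081 and 0.105 m and y of socket_30 in the frame of rail between 0.019 and 0.043 m and y of socket_37 in the frame of rail between -0.043 and -0.019 m and y of socket_45 in the frame of rail between -0.105 and -0.081 m) or (y of red_cap in the frame of rail below 0 m and y of socket_24 in the frame of rail between -0.105 and -0.081 m and y of socket_30 in the frame of rail between -0.043 and -0.019 m and y of socket_37 in the frame of rail between 0.019 and 0.043 m and y of socket_45 in the frame of rail between 0.081 and 0.105 m)) and x of socket_24 in the frame of rail between -0.012 and 0.012 m and z of socket_24 in the frame of rail between 0.004 and 0.0125 m and angle between each of socket_24, socket_30, socket_37, socket_45's own z axis and vertical below 0.1 rad and linear speed of each of socket_24, socket_30, socket_37, socket_45 below 0.03 m/s and contact force between each of socket_24, socket_30, socket_37, socket_45 and the fingers below 0.1 N and x of socket_30 in the frame of rail between -0.012 and 0.012 m and z of socket_30 in the frame of rail between 0.004 and 0.0125 m and x of socket_37 in the frame of rail between -0.012 and 0.012 m and z of socket_37 in the frame of rail between 0.004 and 0.0125 m and x of socket_45 in the frame of rail between -0.012 and 0.012 m and z of socket_45 in the frame of rail between 0.004 and 0.0125 m); the robot touches nothing.
It fails at once if the bolt is displaced by more than 20 mm (distance of brass_bolt from where it was at the start of the episode above 0.02 m).
It fails at once if the steel block is displaced by more than 20 mm (distance of steel_block from where it was at the start of the episode above 0.02 m).
It fails at once if the roll of tape is displaced by more than 20 mm (distance of tape_roll from where it was at the start of the episode above 0.02 m).
It also fails if it takes over 106 s, if anything falls off the work surface, if the arm or the gripper's body presses on something with over 40 N, if the wrist force passes 120 N, or if a joint passes its speed limit or range.

## Working session

There is one attempt and no reset: what is moved stays moved. The work goes in short steps, each a Python script; the robot and the scene stay as the last script left them, time stands still between calls to the robot, and variables do not carry over. Pictures are saved under pics/ and viewed, at most 14 in all, crops included, and the job is handed in when it is done.

```bash
mkdir -p pics
cat > h.py <<'E'
from bench import *
import numpy as np, cv2
def snap(name):
    d=get_image(name); np.savez(''+name+'.npz',**d); return d
E
python3 - <<'E'
from h import *
for n in('top','side'):
    d=snap(n); cv2.imwrite(f'pics/{n}0.png',d['frame'])
    V=np.array(d['view']); print(n,np.array(d['camera_matrix']).tolist(),d['k1'],(-V[:3,:3].T@V[:3,3]).round(3),V[:3,:3].round(3).tolist())
print(state())
E
```

```text
top [[557.392628693007, 0.0, 319.6852883251126], [0.0, 557.392628693007, 233.87922173576453], [0.0, 0.0, 1.0]] 0.018185559503785104 [0.35  0.28  1.074] [[0.02, -1.0, 0.01], [0.981, 0.021, 0.195], [-0.195, 0.006, 0.981]]
side [[561.9790416151858, 0.0, 320.09337095386235], [0.0, 561.9790416151858, 243.78907638965663], [0.0, 0.0, 1.0]] -0.005305316369425744 [0.367 0.873 0.674] [[-0.973, -0.232, -0.018], [0.15, -0.682, 0.716], [-0.178, 0.693, 0.698]]
{'time': 0.1, 'joint_pos': array([-1.36172173e+00,  9.17941310e-02,  1.23168953e+00, -1.65692291e-05,
        1.81976513e+00, -5.67003196e-02]), 'dq': array([-0.00122017, -0.00193736, -0.00145363, -0.00173015, -0.00011578,
        0.00015246]), 'joint_torque': array([ 2.71489211e-03, -4.47860026e+01, -4.07568276e+01,  7.00790598e-02,
        2.84943479e-02, -1.07540964e-04]), 'ee_pos': array([ 0.15754158, -0.57872125,  0.22965647]), 'ee_rot': array([-8.25058590e-04,  9.91183377e-01,  1.32494630e-01, -7.10349848e-05]), 'ft_force': array([0.40403961, 0.69337444, 0.56582344]), 'moment': array([ 0.02250914,  0.05311545, -0.03080096]), 'finger_force': 0.0, 'finger_gap': 0.08766471322717782}
```

View pics/top0.png

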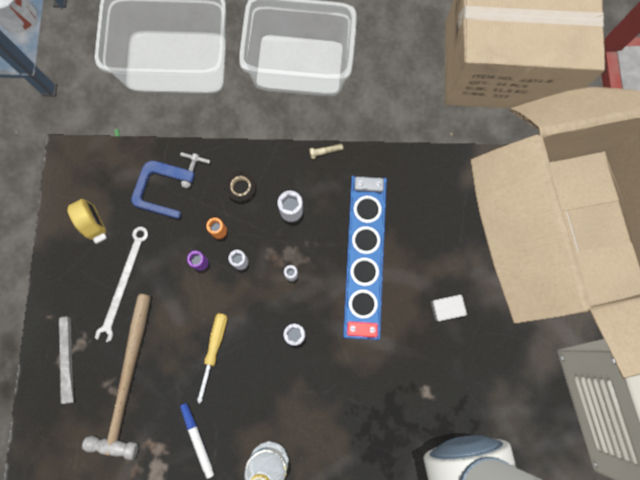

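View pics/side0.png

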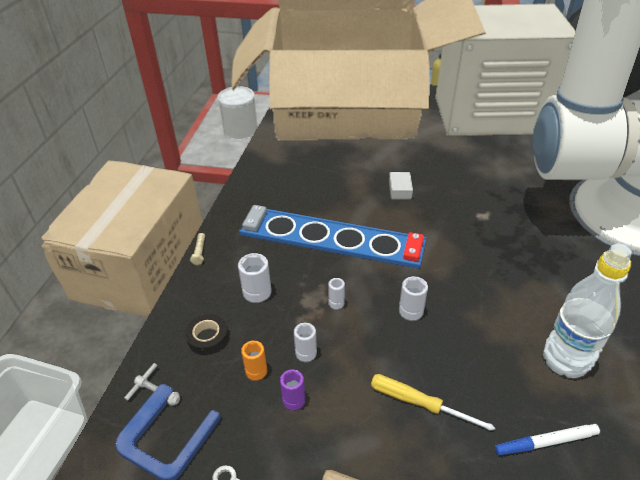

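```bash
cat >> h.py <<'E'
def rays(d,uv):
    K=np.array(d['camera_matrix']);V=np.array(d['view']);k=float(d['k1'])
    q=(np.asarray(uv,float)-K[:2,2])/[K[0,0],K[1,1]]
    p=q.copy()
    for _ in range(8): p=q/(1+k*(p**2).sum(-1,keepdims=True))
    c=np.concatenate([p*[1,-1],-np.ones(p.shape[:-1]+(1,))],-1)
    return c@V[:3,:3], -V[:3,:3].T@V[:3,3]   # world dirs (unit depth), origin
def at_z(d,uv,z):
    r,o=rays(d,uv); return o+r*((z-o[2])/r[...,2])[...,None]
def cloud(d):
    v,u=np.mgrid[:480,:640]; r,o=rays(d,np.stack([u,v],-1)); return o+r*d['depth'][...,None]
def circ(xy):
    A=np.c_[2*xy,np.ones(len(xy))]; s=np.linalg.lstsq(A,(xy**2).sum(1),rcond=None)[0]
    return s[:2],np.sqrt(s[2]+s[:2]@s[:2])
E
cat > look.py <<'E'
from h import *
GU={'45':(290,200,.066),'24':(291,269,.048),'30':(238,256,.054),'37':(293,332,.060)}
def load(n): return dict(np.load(n+'.npz'))
t,s=load('top'),load('side')
if __name__=='__main__':
    for n,d in(('top',t),('side',s)):
        P=cloud(d).reshape(-1,3); P=P[d['depth'].ravel()>0]
        for k,(u,v,h) in GU.items():
            g=at_z(t,np.array([u,v]),h)
            Q=P[(np.hypot(*(P[:,:2]-g[:2]).T)<.04)&(P[:,2]>.02)]
            T=Q[Q[:,2]>h-.004]; c,r=cv2.minEnclosingCircle(T[:,:2].astype(np.float32))
            print(n,k,'guess',g.round(4),'enc',np.round(c,4),'r',round(r,4),'zmax',np.percentile(Q[:,2],98).round(4),len(T))
        # rings: black disc + white ring
        hsv=cv2.cvtColor(d['frame'],cv2.COLOR_BGR2HSV); w=((hsv[...,1]<60)&(hsv[...,2]>150)).astype(np.uint8)
        cs,hi=cv2.findContours(w,cv2.RETR_CCOMP,cv2.CHAIN_APPROX_NONE)
        for i,c in enumerate(cs):
            if hi[0][i][2]>=0:
                q=at_z(d,c[:,0].astype(float),.008)
                if len(q)<30: continue
                (x,y),r=cv2.minEnclosingCircle(q[:,:2].astype(np.float32))
                if .02<r<.033: print(n,'ring',round(x,4),round(y,4),round(r,4),c.mean((0,1)).round())
E
python3 look.py
python3 -c "
from look import *
cv2.imwrite('pics/c1.png',cv2.resize(t['frame'][130:360,170:480],None,fx=2.5,fy=2.5,interpolation=cv2.INTER_CUBIC))"
```

```text
top 45 guess [0.6142 0.3309 0.066 ] enc [0.6103 0.3319] r 0.0227 zmax 0.0688 201
top 24 guess [0.4871 0.3259 0.048 ] enc [0.4834 0.328 ] r 0.0121 zmax 0.0513 62
top 30 guess [0.5084 0.4242 0.054 ] enc [0.5057 0.4271] r 0.0151 zmax 0.0562 97
top 37 guess [0.3721 0.3184 0.06  ] enc [0.3694 0.3174] r 0.0181 zmax 0.0626 141
top ring 0.3604 -0.278 0.0209 [610. 345.]
top ring 0.3694 0.3189 0.0204 [294. 334.]
top ring 0.4293 0.1894 0.0278 [363. 304.]
top ring 0.4746 -0.2249 0.0222 [580. 284.]
top ring 0.4913 0.1865 0.0279 [364. 271.]
top ring 0.5532 0.1844 0.0278 [366. 240.]
top ring 0.6152 0.1817 0.0279 [367. 209.]
top ring 0.6246 0.3345 0.0253 [290. 202.]
top ring 0.7094 -0.2047 0.0204 [559. 167.]
top ring 0.7202 -0.1724 0.0222 [544. 161.]
top ring 0.9977 0.2693 0.0246 [326.  31.]
side 45 guess [0.6142 0.3309 0.066 ] enc [0.6105 0.3316] r 0.0234 zmax 0.0668 271
side 24 guess [0.4871 0.3259 0.048 ] enc [0.4821 0.328 ] r 0.0124 zmax 0.049 103
side 30 guess [0.5084 0.4242 0.054 ] enc [0.5055 0.4269] r 0.0156 zmax 0.0553 172
side 37 guess [0.3721 0.3184 0.06  ] enc [0.3689 0.3181] r 0.0189 zmax 0.0609 208
side ring 0.7138 0.5254 0.0307 [143. 382.]
side ring 0.4299 0.1898 0.0269 [384. 244.]
side ring 0.7358 0.2584 0.0301 [198. 246.]
side ring 0.4919 0.1875 0.0269 [349. 238.]
side ring 0.5534 0.1843 0.0271 [314. 232.]
side ring 0.6155 0.1817 0.0271 [280. 226.]
```

View pics/c1.png

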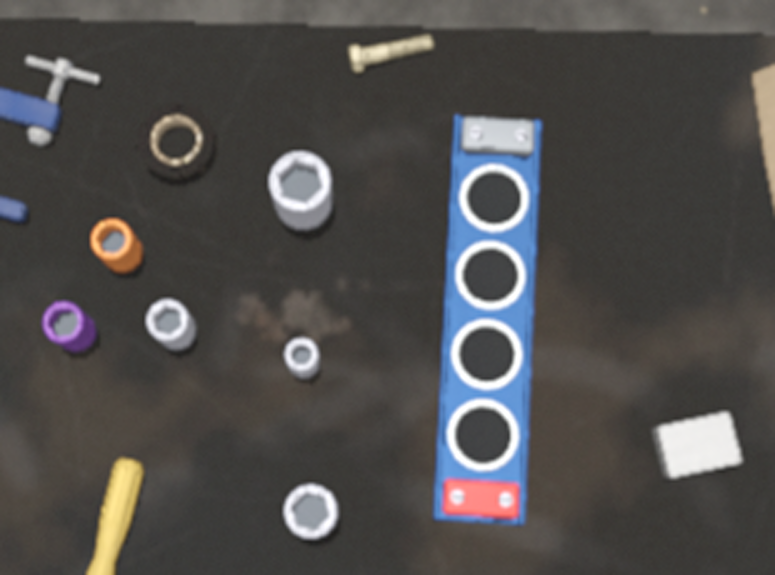

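```bash
cat > act.py <<'E'
from h import *
S={'24':((.4828,.328),.048,.030,0.0),'30':((.5056,.427),.054,.032,1.05),'37':((.3692,.3178),.060,.035,0.0),'45':((.6104,.3317),.066,.038,0.9)}
R={'24':(.4296,.1896),'30':(.4916,.187),'37':(.5533,.1844),'45':(.6153,.1817)}
def q(a): return [0,float(np.cos(a/2)),float(np.sin(a/2)),0]
AR=-0.0425
def do(k):
    (x,y),h,hg,a=S[k]; z=hg-.011; up=.16
    move_to([x,y,up],q(a)); move_l([x,y,z],.12); close(); s=state(); print(k,'gap',s['finger_gap'],'F',s['finger_force'],s['ee_pos'].round(4))
    move_l([x,y,up],.15); print('lifted gap',state()['finger_gap'])
    X,Y=R[k]; move_to([X,Y,up],q(AR)); move_l([X,Y,z+.03],.12); move_l([X,Y,z+.0095],.03); hold(.2)
    print('place',state()['ee_pos'].round(4),state()['ft_force'].round(1)); gripper_open(); hold(.2); move_l([X,Y,up],.15)
    print('t',state()['time'])
E
python3 - <<'E'
from act import *
import look
for d in(look.t,look.s):
    P=cloud(d).reshape(-1,3);P=P[(d['depth'].ravel()>0)]
    # obstacle heights on the sweep, by azimuth
    az=np.arctan2(P[:,1],P[:,0]);r=np.hypot(P[:,0],P[:,1])
    for lo in np.arange(-1.2,.9,.2):
        m=(az>=lo)&(az<lo+.2)&(r<.8)&(r>.3)
        print(round(lo,1),[P[m&(r>=a)&(r<a+.1),2].max().round(3) if (m&(r>=a)&(r<a+.1)).any() else None for a in(.3,.4,.5,.6,.7)])
for k in S:
    for p,a in((S[k][0],S[k][3]),(R[k],AR)):
        for z in(.02,.16): j=inverse_kinematics([*p,z],q(a)); print(k,z,None if j is None else np.round(j,2))
for z in(.35,.4,.45): print(z,inverse_kinematics([.158,-.579,z],state()['ee_rot']),inverse_kinematics([.4828,.328,z],q(0)))
E
```

```text
-1.2 [None, None, None, None, None]
-1.0 [None, None, None, None, None]
-0.8 [np.float64(0.215), np.float64(0.023), np.float64(0.051), np.float64(0.01), None]
-0.6 [np.float64(0.235), np.float64(0.228), np.float64(0.094), np.float64(0.064), np.float64(0.113)]
-0.4 [np.float64(0.007), np.float64(0.212), np.float64(0.203), np.float64(0.016), np.float64(0.205)]
-0.2 [np.float64(0.139), np.float64(0.189), np.float64(0.204), np.float64(0.205), np.float64(0.204)]
-0.0 [np.float64(0.007), np.float64(0.028), np.float64(0.15), np.float64(0.152), np.float64(0.007)]
0.2 [np.float64(0.007), np.float64(0.019), np.float64(0.016), np.float64(0.028), np.float64(0.025)]
0.4 [np.float64(0.012), np.float64(0.028), np.float64(0.053), np.float64(0.07), np.float64(0.07)]
0.6 [np.float64(0.006), np.float64(0.063), np.float64(0.063), np.float64(0.06), np.float64(0.058)]
0.8 [np.float64(0.007), np.float64(0.006), np.float64(0.026), np.float64(0.026), np.float64(0.057)]
-1.2 [np.float64(0.212), np.float64(0.213), None, None, None]
-1.0 [np.float64(0.212), np.float64(0.213), None, None, None]
-0.8 [np.float64(
[... 1501 characters left out ...]

45 0.02 [ 0.23  0.26  1.42 -0.    1.46  1.85]
45 0.16 [ 0.23  0.2   1.24 -0.    1.71  1.85]
0.35 [-1.36107049e+00  1.55745516e-01  9.45956146e-01 -1.68080557e-05
  2.04154715e+00 -5.60526269e-02] [ 5.38461662e-01  1.07545191e-01  9.98502045e-01 -4.44089210e-16
  2.03554542e+00  2.10925799e+00]
0.4 [-1.36107049e+00  2.08724965e-01  7.92404014e-01 -1.78079631e-05
  2.14211983e+00 -5.60546331e-02] [ 5.38461662e-01  1.58176641e-01  8.49516648e-01 -4.44089210e-16
  2.13389936e+00  2.10925799e+00]
0.45 [-1.36107049e+00  2.85741210e-01  6.03404049e-01 -1.93166010e-05
  2.25410355e+00 -5.60571993e-02] [ 5.38461662e-01  2.30220896e-01  6.69558316e-01 -4.44089210e-16
  2.24181344e+00  2.10925799e+00]
```

Run:
```python
from act import *
move_l([.158,-.579,.40],.2)
move_to([.4828,.328,.40],q(0)); print(state()['time'])
do('24')
d=snap('side'); cv2.imwrite('pics/s1.png',d['frame'])
```

```text
4.4583
24 gap 0.022741244471793858 F 30.000025834160624 [0.4828 0.328  0.019 ]
lifted gap 0.023242660191181166
place [0.4298 0.1897 0.0288] [ 0.5 -0.5 -1.2]
t 13.9
```

View pics/s1.png

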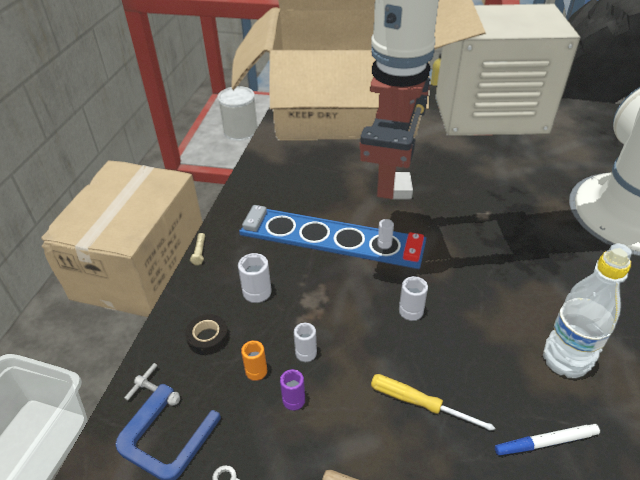

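The 24 stands centred on its ring, at about (385,240), beside the red cap. The other three come next.

Run:
```python
from act import *
for k in('30','37','45'): do(k)
move_to([.45,.40,.30],q(0))
for n in('side','top'): d=snap(n); cv2.imwrite(f'pics/{n}2.png',d['frame'])
dd=snap('side');P=cloud(dd).reshape(-1,3);P=P[dd['depth'].ravel()>0]
for k in R:
    h=S[k][1]+.008; T=P[(np.hypot(*(P[:,:2]-R[k]).T)<.032)&(P[:,2]>h-.004)]
    if len(T): c,r=cv2.minEnclosingCircle(T[:,:2].astype(np.float32)); print(k,np.round(np.array(c)-R[k],4),round(r,4),T[:,2].max())
    else: print(k,'none')
```

```text
30 gap 0.029539269306595266 F 29.999874079803703 [0.5056 0.427  0.0209]
lifted gap 0.029458156240593315
place [0.4918 0.1871 0.0308] [ 0.9  1.8 -1.6]
t 23.5167
37 gap 0.03521708629250276 F 29.99988685194694 [0.3692 0.3178 0.024 ]
lifted gap 0.03544404765295614
place [0.5534 0.1844 0.0338] [ 0.2 -0.5 -2.6]
t 32.5667
45 gap 0.04391140876808742 F 29.999882095170953 [0.6105 0.3316 0.027 ]
lifted gap 0.04365339864355674
place [0.6155 0.1817 0.0368] [ 0.3 -0.1 -3.6]
t 41.1417
24 [0.0005 0.0002] 0.013 0.05727910746262799
30 [-0.001   0.0005] 0.0157 0.0631317615174235
37 [-0.0001  0.0001] 0.0193 0.0699595250559033
45 [-0.0001 -0.0008] 0.0235 0.07617601550711617
```

View pics/side2.png

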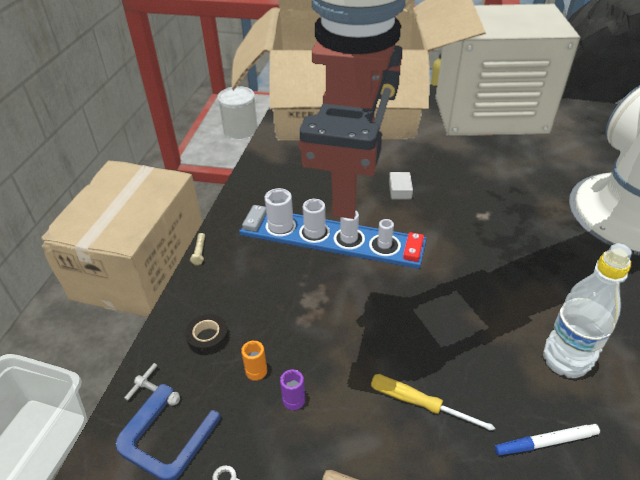

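All four sockets stand upright and in order, at about (279,212), (314,219), (349,228) and (385,234). They are within about 1 mm of their ring centres, and the other objects have not moved.

```bash
python3 -c "
from bench import *
hold(.3); print(job_done())"
```

```text
the job is handed in; nothing more can be done
None
```

I put all four sockets on their rings in size order from the red cap, each upright and within about 1 mm of its ring's centre in the last camera check, and handed the job in; the verdict was not reported back.

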